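# Set out the bench for a small tinted pour

## Task

On the green cutting mat, set things out for a small tinted pour: put the pink rubber mould flat on the middle of the small stained mixing board, its long sides along the board's longer sides, and stand the pigment jar upright in the middle of the whole digital scale. Lay the tape roll flat on the mat midway between the board and the scale (halfway from centre to centre), and stand the dropper bottle upright on the mat inside the roll's hole, so that it cannot be knocked over.

Things in the scene. Friction and masses are not known exactly. Their poses are not given: they have to be found in the camera images.
- rubber_mould: Pink rubber mould, a loose rounded block 44 x 57 x 27 mm (x, y, z). Origin: centre of its underside; own y along its 57 mm side, z up. 0.05 to 0.1 kg. Stands on the green cutting mat (on a plywood backing, its top at z = 0.016), like all these things, at the start, yaw within 0.35 rad of the world axes.
- jar: Pigment jar, round, clear with amber filling and a wide black screw lid that is fixed to it; lid 60 mm in diameter, from 50 to 64 mm up; body 56 mm in diameter below it; 64 mm tall. Loose, 0.08 to 0.17 kg. Origin: centre of its underside, z up.
- tape: Roll of cream masking tape lying flat: a ring 105 mm in outer diameter, 19 mm high, with an open hole 70 mm in diameter through it (wall about 16 mm, which can be pinched from above with one finger in the hole). Loose, 0.06 to 0.13 kg. Origin: centre of its underside on the ring's axis, z up.
- bottle: Amber dropper bottle, round: body 41 mm in diameter up to 60 mm, shoulder to 74 mm, black collar 25 mm in diameter up to 92 mm, black rubber bulb 16 mm in diameter up to 118 mm, all one rigid piece. Loose, 0.08 to 0.16 kg. Origin: centre of its underside, z up.
- mixing_board: Small stained wooden mixing board, 104 x 122 x 6 mm (x, y, z), flat on the mat and fixed. Origin: centre of its underside; the top is 6 mm above it; own y along the 122 mm side. Its centre is 380 mm from the scale's centre, straight to the scale's left or right (along the scale's own y axis, either way).
- scale: Cream digital bench scale, 200 x 155 mm (x, y), its display and keys on the side nearest the robot (own -x), fixed. Origin: centre of its whole body, on the mat; the flat top is 18 mm above it. The jar belongs at the middle of the whole body, seen from above.
Mind the look-alikes: they are no part of the job. There is more than one size of the bottle; the one meant has the size given above. There is more than one size of the rubber_mould; the job needs the smaller.

How it is judged (in metres and radians):
At the end, for the whole second after the job is handed in: Mould flat on the board, within 15 mm of its middle and 0.2 rad of parallel; jar upright on the scale within 15 mm of its middle (20 mm toward its rear); roll flat on the mat within 15 mm (each way) of midway between board and scale; bottle upright on the mat in the roll's hole; all at rest (horizontal distance between rubber_mould and mixing_board below 0.015 m and angle between the y axis of rubber_mould and the y axis of mixing_board, either way round below 0.2 rad and angle between each of rubber_mould, jar, bottle's own z axis and vertical below 0.1 rad and height (world z) of rubber_mould between 0.019 and 0.026 m and x of jar in the frame of scale between -0.015 and 0.02 m and y of jar in the frame of scale between -0.015 and 0.015 m and height (world z) of jar between 0.03 and 0.04 m and x of tape in the frame of scale between -0.015 and 0.015 m and (y of tape in the frame of scale between -0.205 and -0.175 m or y of tape in the frame of scale between 0.175 and 0.205 m) and horizontal distance between tape and mixing_board below 0.21 m and height (world z) of each of tape, bottle below 0.02 m and angle between tape's own z axis and vertical below 0.06 rad and horizontal distance between bottle and tape below 0.018 m and linear speed of each of rubber_mould, jar, tape, bottle below 0.02 m/s and angular speed of each of rubber_mould, jar, tape, bottle below 0.3 rad/s); the robot touches nothing.
It also fails if it takes over 109 s, if anything falls off the work surface, if the arm or the gripper's body presses on something with over 40 N, if the wrist force passes 120 N, or if a joint passes its speed limit or range.

## Robot

A 6-joint arm with a two-finger parallel gripper is mounted at the origin on a cart in front of the work surface, level with it; the furniture and walls round the work are solid. World frame = base frame: x ahead of the robot, y to its left, z up, the work surface at z = 0. Lengths are in mm, angles in rad, forces in N, time in s.
With the tool pointing down it reaches from about 300 to 875 mm from the base axis. Payload 6.4 kg.
Tool frame: the origin (TCP) lies midway between the tips of the shut fingers; the grasp point (between the pads) lies ctrl.grip_depth behind it (ctrl.grip_depth is the distance from the TCP to the grasp point, in mm); z points along the fingers, y is the line along which they close (so a half turn about z gives the same grasp; the last joint's range is limited). The gripper opens to 88 mm and grips with 3 to 60 N. Pads are 18 mm wide; open, the fingers measure 123 mm over their backs; the gripper's body (75 mm by 187 mm) begins 45 mm behind the grasp point.
Start: joints at [-1.393, 0.181, 1.607, -0, 1.354, -0.206], TCP at [215.324, -533.176, 238.714] pointing down, gripper open.
Joint ranges: [-2.99, 2.99], [-0.89, 2.07], [0.3, 2.58], [-1.14, 4.28], [0, 2.63], [-3.12, 3.12]. Speed limits (rad/s): [2.57, 2.57, 3.01, 3.14, 3.14, 3.14].

## Interface

Orientations are given as a unit quaternion [x, y, z, w].
In Python, from plant import ctrl, imaging, ticket gives the robot as it stands. The module is installed in compiled form; this text tells all that it offers.
- The arm moves only by the shell command python3 -m jog 'ROWS'. ROWS is JSON, a list of rows, each a list of 5 numbers: the finger opening in mm, from 0 to 88.1, then the shift along the tool's x, y, z in mm, then the turn about the tool's z in rad. In form: [[hand, x, y, z, turn], ...]. A call has 1 to 8 rows; each row shifts and turns the commanded pose from where the row before left it, along the tool's axes as they then stand; what a row does not reach is not made up. A row lasts 1/8 s, in which the tool goes at most 62.5 mm and 10.7 degrees, less where a joint would pass 70% of its speed; a pose out of reach is approached as far as the arm can. A call with a gripper value outside its range is refused whole. The fingers move at their own pace and stop on an object; the grip force is fixed at half the most. Time passes only in rows, so rows that do not move let the fingers close. It gives the time, the measured TCP pose, the force, the opening and the grip force at its end, in the units of the state.
- ctrl.get_obs(): the state, without advancing time (a new reading comes with each control period).
- imaging.read_camera(name): name is "side" or "top"; returns a dict with "pixels" (480x640x3 uint8, red, green, blue), "depth" (480x640 float32, mm along the optical axis (not along the pixel's ray), 0 where there is no reading), "K" (3x3 intrinsics, pixels), "world_from_camera" (4x4, takes a point from camera to world coordinates). Camera axes: x right, y up, looking along -z (the intrinsics and any distortion apply to the point x, -y, -z); pixel columns grow to the right and rows downward; lengths in mm; the calibration is good to about 2 mm. A picture is of the moment at which its call begins.
- ticket.finish_job(): hands the job in; it is judged then, once.
The state is a dict: "time": time; "qpos": joint angles; "joint_vel": joint speeds; "tau": joint torques, N m; "eef_pos": TCP position; "tcp_rot": TCP orientation; "contact_force": force on the tool from outside, world axes, zero at the start; "ft_torque": the same for the moment, N m; "width": finger opening in mm; "grip_force": force on a finger pad.
Only numpy, scipy, OpenCV 4.12 (cv2) and the standard library are available. Lean on these libraries where they do the work, as an engineer would, in place of code of your own. Each camera call takes 0.05 s, during which the arm holds its last target. There are 200 camera calls.

## Working session

There is one attempt and no reset: what is moved stays moved. The work goes in short steps, Python scripts to look and compute and a shell command to move; the robot and the scene stay as the last step left them, time stands still between calls to the robot, and variables do not carry over. Pictures are saved under pics/ and viewed, at most 14 in all, crops included, and the job is handed in when it is done.

```bash
mkdir -p pics; cat > h.py <<'E'
import numpy as np, cv2
from plant import ctrl, imaging, ticket
def cloud(c):
    d=c["depth"];K=c["K"];v,u=np.mgrid[:480,:640]
    P=np.stack([(u-K[0,2])/K[0,0]*d,-(v-K[1,2])/K[1,1]*d,-d],-1)
    T=c["world_from_camera"];return P@T[:3,:3].T+T[:3,3]
def save(c,n):cv2.imwrite(n,c["pixels"][...,::-1])
E
python3 - <<'E'
from h import *
for n in ("top","side"):
    c=imaging.read_camera(n);save(c,f"pics/{n}0.png");np.savez(f"{n}0.npz",**c)
    print(n,c["K"].round(1).tolist(),c["world_from_camera"].round(2).tolist())
o=ctrl.get_obs();print({k:np.round(v,3).tolist() for k,v in o.items()},ctrl.grip_depth)
E
```

```text
top [[482.5, 0.0, 318.0], [0.0, 482.5, 230.4], [0.0, 0.0, 1.0]] [[0.47, 0.85, -0.24, 303.18], [-0.88, 0.46, -0.12, -329.65], [0.01, 0.27, 0.96, 1172.44], [0.0, 0.0, 0.0, 1.0]]
side [[518.5, 0.0, 323.7], [0.0, 518.5, 243.4], [0.0, 0.0, 1.0]] [[-0.82, 0.28, -0.51, -101.52], [-0.58, -0.37, 0.73, 792.69], [0.01, 0.89, 0.46, 668.83], [0.0, 0.0, 0.0, 1.0]]
{'time': 0.1, 'qpos': [-1.393, 0.181, 1.608, 0.0, 1.354, -0.206], 'joint_vel': [0.0, -0.003, -0.002, -0.002, 0.002, -0.0], 'tau': [0.001, -43.482, -34.27, 0.07, 0.034, -0.0], 'eef_pos': [215.23, -532.696, 237.936], 'tcp_rot': [0.982, 0.191, 0.0, -0.001], 'contact_force': [0.358, 0.47, 0.423], 'ft_torque': [-0.003, -0.036, -0.013], 'grip_force': 0.0, 'width': 88.333} 18.700000000000003
```

View pics/top0.png

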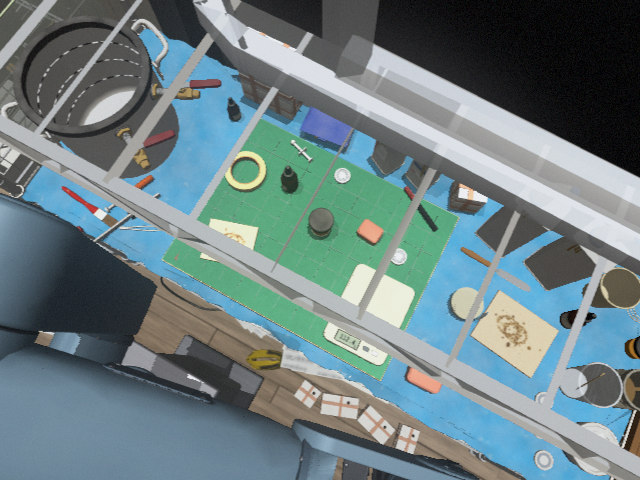

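View pics/side0.png

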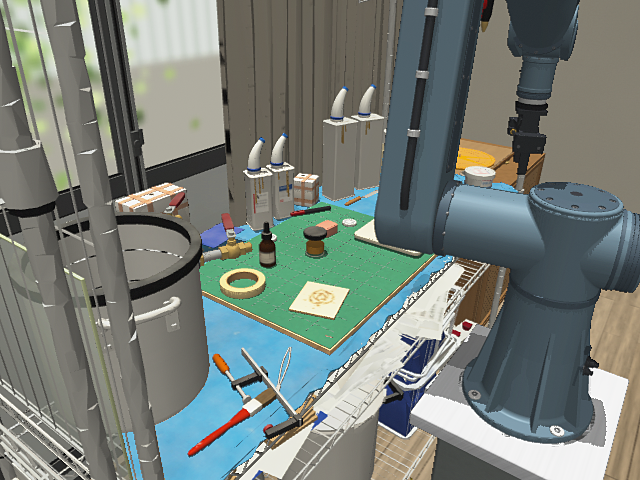

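The top view shows the tape at (246,171), bottle (289,180), jar (320,222), mould (371,232), board (230,240) and scale (370,313). The look-alikes lie off the mat. The side view agrees: tape (243,283), bottle (267,245), jar (315,242), board (320,299).

```bash
cat > m.py <<'E'
from h import *
def boxes(n,f=None):
    c=np.load(f) if f else imaging.read_camera(n)
    P=cloud(c);hsv=cv2.cvtColor(c["pixels"],cv2.COLOR_RGB2HSV)
    return c,P,hsv
E
python3 - <<'E'
from m import *
for n in ("top","side"):
    c,P,hsv=boxes(n,f"{n}0.npz")
    X,Y,Z=P[...,0],P[...,1],P[...,2]
    H,S,V=[hsv[...,i].astype(int) for i in range(3)]
    g=(H>60)&(H<90)&(S>100)&(c["depth"]>0)&(abs(Z-16)<25)
    print(n,"mat z",np.median(Z[g]),"x",np.percentile(X[g],[1,99]),"y",np.percentile(Y[g],[1,99]))
    r=(c["depth"]>0)&~((H>60)&(H<115)&(S>80))
    A=[("low",22-5,27),("19-45",27,60),("60+",60,150),("high",300,1300)]
    px={"top":dict(tape=(246,155),bottle=(289,170),jar=(320,214),mould=(371,230),mould2=(424,378),board=(215,240),scale=(380,290),bar=(450,330),bar2=(200,60),bar3=(300,100)),"side":dict(tape=(225,280),bottle=(267,228),jar=(315,232),mould=(327,227),board=(320,299))}[n]
    for k,(u,v) in px.items(): print(k,hsv[v,u],P[v,u].round(0))
    # plane-region segmentation
    for k,lo,hi in (("tops",26,150),):
        m=((Z>lo)&(Z<hi)&(c["depth"]>0)&(X>250)&(X<900)&(Y>-500)&(Y<350)).astype(np.uint8)
        nn,L,st,_=cv2.connectedComponentsWithStats(m)
        for i in range(1,nn):
            if st[i,4]>60:
                q=P[L==i];t=q[q[:,2]>np.percentile(q[:,2],97)-6]
                (cx,cy),wh,a=cv2.minAreaRect(t[:,:2].astype(np.float32))
                print(st[i].tolist(),"ztop",t[:,2].max().round(),"c",round(cx),round(cy),"wh",np.round(wh),"a",round(a,1))
E
```

```text
top mat z 16.946556054879238 x [350.48328212 787.71174393] y [-472.34100744   95.11455205]
tape [ 31  63 236] [674.  68.  42.]
bottle [78 72 53] [660. -70. 129.]
jar [ 37  21 110] [ 615. -177.   79.]
mould [  9 104 235] [ 648. -301.   44.]
mould2 [  9 100 236] [ 397. -561.   38.]
board [ 90   7 189] [ 320. -289. 1041.]
scale [ 33  20 238] [ 530. -386.   31.]
bar [101 119 216] [ 529. -576.    4.]
bar2 [102  76 177] [ 368. -253. 1039.]
bar3 [90  3 89] [ 369. -289. 1043.]
[238, 69, 35, 33, 563] ztop 137.0 c 832 122 wh [99.  6.] a 88.8
[270, 90, 32, 27, 458] ztop 130.0 c 833 40 wh [ 3. 32.] a 0.4
[227, 97, 14, 20, 179] ztop 95.0 c 772 164 wh [9. 9.] a 67.4
[143, 103, 36, 67, 928] ztop 149.0 c 606 254 wh [73.  8.] a 2.6
[300, 106, 52, 40, 1108] ztop 46.0 c 842 -72 wh [ 76. 121.] a 2.1
[291, 140, 23, 22, 88] ztop 36.0 c 759 -49 wh [71. 25.] a 57.0
[373, 140, 34, 31, 549] ztop 147.0 c 818 -256 wh [ 9. 29.] a 0.6
[225, 151, 42, 40, 668] ztop 42.0 c 640 43 wh [105.  92.] a 0.8
[88, 152, 35, 20, 293] ztop 150.0 c 485 315 wh [ 7. 79.] a 32.5
[121, 159, 26, 18, 223] ztop 103.0 c 510 283 wh [ 3. 
[... 830 characters left out ...]
-284.   39.]
board [ 22  91 232] [458.  -3.  21.]
[244, 167, 75, 55, 2457] ztop 150.0 c 852 -286 wh [159.  80.] a 88.4
[178, 210, 13, 14, 87] ztop 150.0 c 835 42 wh [29.  6.] a 88.4
[354, 219, 26, 26, 291] ztop 35.0 c 550 -346 wh [ 64. 146.] a 36.7
[259, 221, 17, 44, 512] ztop 133.0 c 663 -60 wh [12. 12.] a 4.1
[303, 220, 35, 33, 647] ztop 80.0 c 604 -181 wh [60. 57.] a 76.5
[200, 223, 28, 25, 452] ztop 41.0 c 856 -63 wh [ 67. 146.] a 52.5
[388, 246, 32, 9, 62] ztop 32.0 c 411 -311 wh [84. 14.] a 6.1
[220, 268, 45, 27, 639] ztop 38.0 c 639 55 wh [102. 108.] a 41.5
[127, 272, 29, 12, 181] ztop 150.0 c 678 287 wh [54.  9.] a 43.6
[191, 308, 18, 77, 777] ztop 150.0 c 481 321 wh [ 5. 62.] a 29.2
```

```bash
cat >> m.py <<'E'
def ray(c,uv,z):
    uv=np.asarray(uv,float).reshape(-1,2);K=c["K"];T=c["world_from_camera"]
    d=np.stack([(uv[:,0]-K[0,2])/K[0,0],-(uv[:,1]-K[1,2])/K[1,1],-np.ones(len(uv))],-1)@T[:3,:3].T
    o=T[:3,3];return o+d*((z-o[2])/d[:,2])[:,None]
def rect(c,mask,roi,z,seed=None):
    x0,y0,x1,y1=roi;m=np.zeros((480,640),np.uint8);m[y0:y1,x0:x1]=mask[y0:y1,x0:x1]
    v,u=np.nonzero(m);W=ray(c,np.c_[u,v],z)[:,:2].astype(np.float32)
    (cx,cy),wh,a=cv2.minAreaRect(W);(ex,ey),r=cv2.minEnclosingCircle(W)
    return f"n{len(u)} c {cx:.0f} {cy:.0f} wh {wh[0]:.0f} {wh[1]:.0f} a {a:.1f} circ {ex:.0f} {ey:.0f} r{r:.0f} mean {W.mean(0).round()}"
E
python3 - <<'E'
from m import *
R={"top":dict(scale=(322,260,416,366,34),board=(195,215,262,268,22),tape=(222,148,270,194,35),mould=(355,217,388,246,43),jar=(305,205,336,240,80),bulb=(280,160,300,178,134)),
"side":dict(scale=(350,215,435,260,34),board=(285,278,352,320,22),tape=(215,265,270,300,35),mould=(318,218,342,238,43),jar=(300,222,330,246,80),bulb=(260,220,275,232,134))}
for n in R:
    c,P,hsv=boxes(n,f"{n}0.npz");H,S,V=[hsv[...,i].astype(int) for i in range(3)]
    for k,(x0,y0,x1,y1,z) in R[n].items():
        m={"scale":(V>180)&(S<90)&(H<60),"board":(H<40)&(S>20)&(V>100),"tape":(H<45)&(S>25)&(V>120),"mould":(H<20)&(S>60)&(V>120),"jar":(S<80)&(V<140),"bulb":V<110}[k]
        m=m&(P[...,2]<200)
        if k in("scale","board","mould","tape"):m=cv2.morphologyEx(m.astype(np.uint8),cv2.MORPH_OPEN,np.ones((2,2)))
        m=np.asarray(m,np.uint8);print(n,k,rect(c,m,(x0,y0,x1,y1),z))
c=np.load("top0.npz");im=c["pixels"][130:390,180:440,::-1];cv2.imwrite("pics/crop.png",cv2.resize(im,(600,600),interpolation=cv2.INTER_CUBIC))
E
```

```text
top scale n3084 c 469 -390 wh 197 154 a 1.3 circ 468 -390 r118 mean [ 484. -393.]
top board n804 c 460 -12 wh 104 121 a 17.0 circ 459 -11 r77 mean [485. -10.]
top tape n578 c 638 41 wh 91 105 a 90.0 circ 638 48 r53 mean [637.  39.]
top mould n377 c 645 -303 wh 56 42 a 83.4 circ 645 -302 r31 mean [ 645. -302.]
top jar n563 c 597 -189 wh 71 57 a 28.6 circ 595 -184 r39 mean [ 599. -188.]
top bulb n123 c 655 -72 wh 27 35 a 28.5 circ 650 -75 r19 mean [652. -74.]
side scale n301 c 501 -325 wh 92 245 a 61.0 circ 494 -338 r126 mean [ 536. -338.]
side board n1447 c 454 2 wh 105 126 a 16.7 circ 454 1 r79 mean [453.   3.]
side tape n717 c 625 68 wh 105 130 a 35.2 circ 633 78 r73 mean [621.  74.]
side mould n121 c 635 -288 wh 52 43 a 84.3 circ 636 -288 r30 mean [ 635. -288.]
side jar n260 c 589 -171 wh 74 115 a 18.0 circ 588 -171 r68 mean [ 593. -169.]
side bulb n71 c 640 -42 wh 27 55 a 31.3 circ 642 -41 r28 mean [640. -37.]
```

View pics/crop.png

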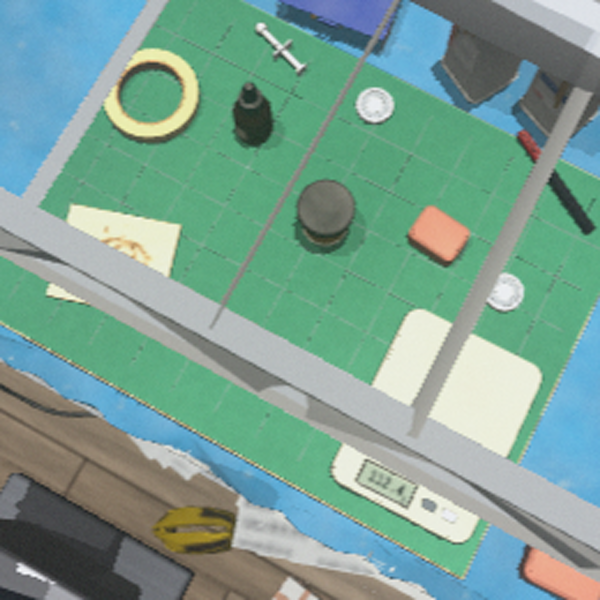

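The crop shows the bars hide little of the targets; the mould's corners, the scale and the tape are all visible. I'll turn the hand and go above the mould.

```bash
cat >> h.py <<'E'
def pose():
    o=ctrl.get_obs();q=o["tcp_rot"];from scipy.spatial.transform import Rotation as R
    M=R.from_quat(q).as_matrix();return np.array(o["eef_pos"]),M,o
def to(x,y,z,phi=None):
    p,M,o=pose();d=M.T@(np.array([x,y,z])-p);f=np.arctan2(M[1,0],M[0,0])
    print("t",round(o["time"],2),"p",p.round(1),"phi",round(f,3),"tool shift",d.round(1),"turn",None if phi is None else round(f-phi,3),"w",round(o["width"],1),"gf",round(o["grip_force"],1))
E
python3 -m jog '[[88,0,0,0,-0.18],[88,0,0,0,-0.18],[88,0,0,0,-0.18],[88,0,0,0,-0.18],[88,0,0,0,-0.18],[88,0,0,0,-0.17]]'
python3 -m jog '[[88,28,40,0,0],[88,28,40,0,0],[88,28,40,0,0],[88,28,40,0,0],[88,28,40,0,0]]'
python3 -m jog '[[88,28,40,0,0],[88,28,40,0,0],[88,28,40,0,0],[88,28,40,0,0],[88,28,40,0,0]]'
python3 - <<'E'
from m import *
to(645,-302,130,1.456)
for n in("top","side"):
    c=imaging.read_camera(n);np.savez(n+"1.npz",**c);save(c,f"pics/{n}1.png")
    a=cv2.resize(c["pixels"][(200 if n=="top" else 130):,:,::-1][:150,280:480] ,(600,450),interpolation=cv2.INTER_CUBIC);cv2.imwrite(f"pics/{n}1c.png",a)
E
```

```text
time: 0.85
eef_pos: [215.3, -532.9, 238.2]
tcp_rot: [0.745, 0.667, 0.0, -0.0]
contact_force: [-0.5, 0.4, 0.9]
width: 87.9
grip_force: 0.0
time: 1.48
eef_pos: [431.5, -416.4, 238.3]
tcp_rot: [0.747, 0.665, 0.0, -0.0]
contact_force: [1.3, -0.8, 0.2]
width: 88.1
grip_force: 0.0
time: 2.1
eef_pos: [646.4, -300.7, 238.0]
tcp_rot: [0.747, 0.665, -0.0, -0.0]
contact_force: [-0.9, 0.3, 0.4]
width: 88.0
grip_force: 0.0
t 2.1 p [ 646.4 -300.7  238. ] phi 1.454 tool shift [ -1.5  -1.1 108. ] turn -0.002 w 88.0 gf 0.0
```

```bash
python3 - <<'E'
import cv2,numpy as np
a=cv2.imread("pics/top1.png")[100:350,260:520];b=cv2.imread("pics/side1.png")[80:330,250:510]
cv2.imwrite("pics/both1.png",cv2.resize(np.hstack([a,b]),(800,385),interpolation=cv2.INTER_CUBIC))
E
```

```text
(no output)
```

View pics/both1.png

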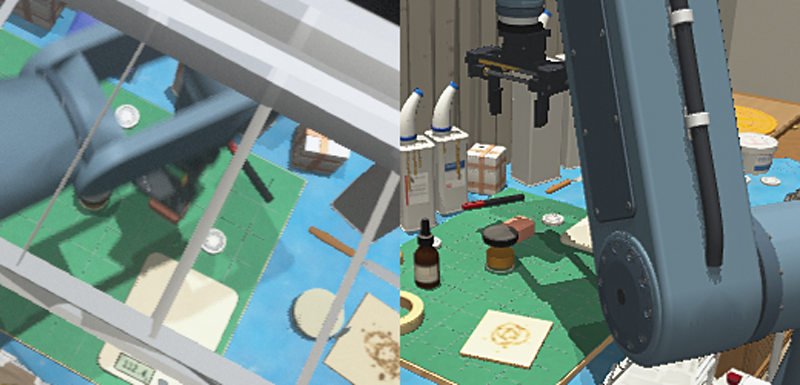

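The side half shows the fingertips at about side px (313,155) and (342,161). I'll project the known tips to check that camera.

```bash
cat >> m.py <<'E'
def proj(c,p):
    T=np.linalg.inv(c["world_from_camera"]);K=c["K"];q=np.atleast_2d(p)@T[:3,:3].T+T[:3,3]
    return np.c_[K[0,2]+K[0,0]*q[:,0]/-q[:,2],K[1,2]-K[1,1]*q[:,1]/-q[:,2]]
E
python3 - <<'E'
from m import *
p,M,o=pose();ends=np.array([p-52*M[:,1],p+52*M[:,1]])
for n in("side","top"):
    c=np.load(n+"1.npz");q=proj(c,ends);print(n,q.round(1).tolist())
    im=c["pixels"][...,::-1].copy()
    for u,v in q:cv2.circle(im,(int(round(u)),int(round(v))),1,(0,0,255),-1)
    u,v=q.mean(0).astype(int);cv2.imwrite(f"pics/tip_{n}.png",cv2.resize(im[v-50:v+50,u-50:u+50],(400,400),interpolation=cv2.INTER_NEAREST))
a=np.hstack([cv2.imread(f"pics/tip_{n}.png") for n in("side","top")]);cv2.imwrite("pics/tips.png",a)
E
```

```text
side [[342.3, 160.9], [312.8, 152.3]]
top [[366.8, 223.7], [394.3, 184.2]]
```

View pics/tips.png

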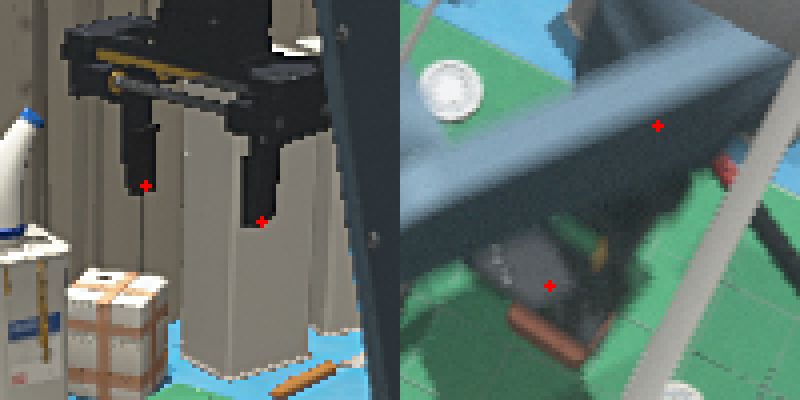

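The side camera agrees with the arm to about 1.5 px (roughly 5 mm on the table), so the truth lies between the two views, closer to the top. Descending on the mould.

```bash

python3 -m jog '[[88,2,-4,50,0],[88,0,0,50,0],[88,0,0,50,0],[88,0,0,40,0],[88,0,0,28,0],[88,0,0,0,0]]'
python3 -m jog '[[30,0,0,0,0],[30,0,0,0,0],[30,0,0,0,0],[30,0,0,0,0],[30,0,0,0,0],[30,0,0,0,0]]'
python3 -c "
from h import *
to(458,-9,70,1.867)"
```

```text
time: 2.95
eef_pos: [640.2, -299.6, 19.1]
tcp_rot: [0.747, 0.664, -0.0, -0.001]
contact_force: [0.4, -0.1, 0.6]
width: 88.1
grip_force: 0.0
time: 3.7
eef_pos: [641.7, -299.4, 20.9]
tcp_rot: [0.747, 0.665, 0.0, 0.0]
contact_force: [-0.4, -0.5, 1.4]
width: 43.2
grip_force: 30.0
t 3.7 p [ 641.7 -299.4   20.9] phi 1.454 tool shift [ 267.  -216.3  -49.2] turn -0.413 w 43.2 gf 30.0
```

```bash

python3 -m jog '[[30,0,0,-45,0],[30,0,0,-45,-0.138],[30,0,0,-40,-0.138],[30,0,0,0,-0.137]]'
python3 -m jog '[[30,47.3,-13,0,0],[30,47.3,-13,0,0],[30,47.3,-13,0,0],[30,47.3,-13,0,0],[30,47.3,-13,0,0],[30,47.3,-13,0,0],[30,47.3,-13,0,0],[30,0,0,0,0]]'
python3 - <<'E'
from m import *
to(458,-9,27,1.867)
for n in ("top","side"):
    c=imaging.read_camera(n);np.savez(n+"2.npz",**c)
    u,v=proj(c,[458,-9,40])[0].astype(int)
    cv2.imwrite(f"pics/b_{n}.png",cv2.resize(c["pixels"][v-80:v+60,u-70:u+70,::-1],(400,400)))
cv2.imwrite("pics/b2.png",np.hstack([cv2.imread(f"pics/b_{n}.png") for n in("top","side")]))
E
```

```text
time: 4.2
eef_pos: [643.7, -300.7, 155.8]
tcp_rot: [0.593, 0.805, 0.0, 0.004]
contact_force: [0.4, -1.2, -1.2]
width: 42.9
grip_force: 30.0
time: 5.2
eef_pos: [455.8, -6.8, 150.3]
tcp_rot: [0.594, 0.805, -0.0, -0.001]
contact_force: [0.6, -0.2, 0.1]
width: 43.1
grip_force: 30.0
t 5.2 p [455.8  -6.8 150.3] phi 1.87 tool shift [ -2.9   1.6 123.3] turn 0.003 w 43.1 gf 30.0
```

View pics/b2.png

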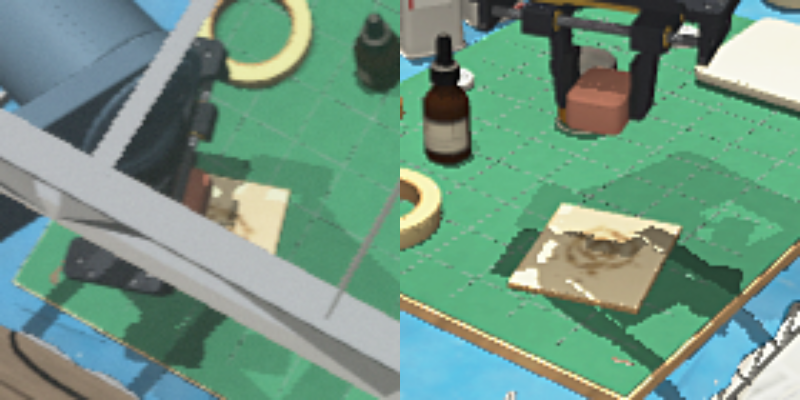

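The mould hangs level between the fingers, and the side view shows the board below it. Lowering to just above the board, then checking in the side view before release.

```bash

python3 -m jog '[[30,-2,1,50,0],[30,0,0,45,0],[30,0,0,20,0],[30,0,0,4,0],[30,0,0,0,0]]'
python3 - <<'E'
from m import *
to(458,-9,27,1.867)
n="side";c=imaging.read_camera(n);np.savez(n+"3.npz",**c)
u,v=proj(c,[458,-9,40])[0].astype(int)
cv2.imwrite(f"pics/b3.png",cv2.resize(c["pixels"][v-50:v+50,u-60:u+60,::-1],(600,500),interpolation=cv2.INTER_CUBIC));print(u-60,v-50)
E
```

```text
time: 5.92
eef_pos: [460.3, -11.6, 32.1]
tcp_rot: [0.595, 0.803, 0.0, 0.0]
contact_force: [-0.0, 0.2, -0.9]
width: 42.8
grip_force: 30.0
t 5.92 p [460.3 -11.6  32.1] phi 1.866 tool shift [ 3.2 -1.5  5.1] turn -0.001 w 42.8 gf 30.0
261 240
```

View pics/b3.png

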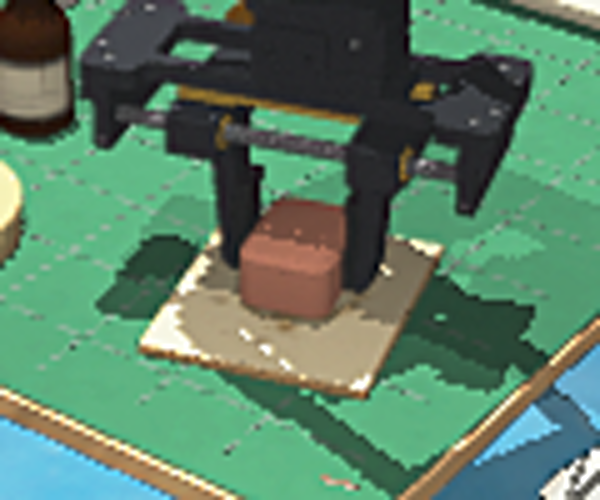

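The mould's underside centre, at about crop (296,303), is over the board's centre at (291,305). The sides look parallel, so I'll lower the last 5 mm, release and lift.

```bash

python3 -m jog '[[30,0,0,4,0],[30,0,0,1,0],[70,0,0,0,0],[88,0,0,0,0],[88,0,0,0,0],[88,0,0,-40,0],[88,0,0,-50,0],[88,0,0,-50,0]]'
python3 - <<'E'
from m import *
to(604,-185,170,1.57)
n="side";c=imaging.read_camera(n);np.savez(n+"4.npz",**c);P=cloud(c)
hsv=cv2.cvtColor(c["pixels"],cv2.COLOR_RGB2HSV);H,S,V=[hsv[...,i].astype(int) for i in range(3)]
m=((H<20)&(S>80)&(V>60)&(P[...,2]>44)&(P[...,2]<60)).astype(np.uint8)
print(rect(c,m,(285,255,352,320),49))
# bottle axis & jar: mid columns
q=np.array([[378/5+261,0]])
E
```

```text
time: 6.98
eef_pos: [459.1, -10.7, 168.1]
tcp_rot: [0.595, 0.804, -0.0, -0.0]
contact_force: [1.2, 0.5, -0.1]
width: 87.8
grip_force: 0.0
t 6.97 p [459.1 -10.7 168.1] phi 1.867 tool shift [-209.    87.8   -1.9] turn 0.297 w 87.8 gf 0.0
n244 c 455 -1 wh 43 59 a 15.7 circ 455 0 r31 mean [455.  -1.]
```

The mould is centred and parallel on the board: in the same view it measures (455,-1) against the board's (454,2). This also shows that the top camera agrees with the arm. Next, the jar.

```bash

python3 -m jog '[[88,0,0,0,0.15],[88,0,0,0,0.147],[88,-35.2,29,0,0],[88,-35.2,29,0,0],[88,-35.2,29,0,0],[88,-35.2,29,0,0],[88,-35.2,29,0,0],[88,0,0,0,0]]'
python3 - <<'E'
from m import *
to(604,-187,56,1.57)
n="side";c=imaging.read_camera(n);np.savez(n+"5.npz",**c)
u,v=proj(c,[604,-187,110])[0].astype(int)
cv2.imwrite(f"pics/j5.png",cv2.resize(c["pixels"][v-50:v+60,u-50:u+50,::-1],(500,550),interpolation=cv2.INTER_CUBIC));print(u-60,v-50)
E
```

```text
time: 8.02
eef_pos: [605.3, -189.4, 165.9]
tcp_rot: [0.708, 0.706, -0.0, 0.0]
contact_force: [1.2, 0.6, -0.4]
width: 88.3
grip_force: 0.0
t 8.03 p [ 605.3 -189.4  165.9] phi 1.567 tool shift [  2.4  -1.3 109.9] turn -0.003 w 88.3 gf 0.0
255 168
```

View pics/j5.png

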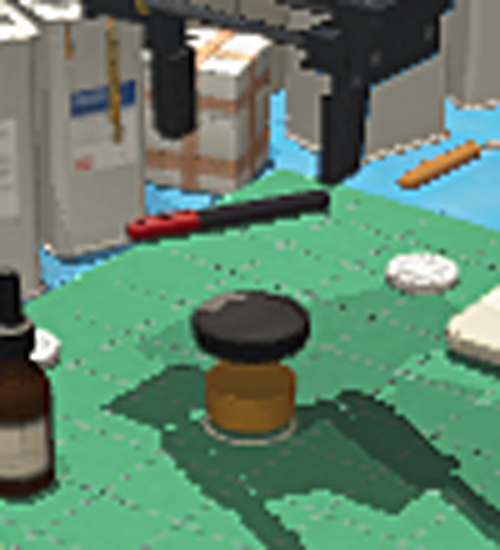

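The jar's lid is at crop x≈251 and the finger midpoint at ≈258, so the hand is centred. Descending and gripping the lid.

```bash

python3 -m jog '[[88,2,-1,50,0],[88,0,0,40,0],[88,0,0,20,0],[40,0,0,0,0],[40,0,0,0,0],[40,0,0,0,0],[40,0,0,0,0],[40,0,0,0,0]]'
python3 -m jog '[[40,0,0,-50,0],[40,0,0,-30,0],[40,0,0,0,0]]'
python3 -c "
from h import *
to(469,-389,56+19,1.57)"
```

```text
time: 9.07
eef_pos: [604.5, -185.5, 58.7]
tcp_rot: [0.707, 0.707, 0.001, 0.001]
contact_force: [-0.9, 0.3, 6.5]
width: 58.6
grip_force: 30.0
time: 9.45
eef_pos: [605.1, -185.9, 139.8]
tcp_rot: [0.707, 0.707, 0.001, 0.003]
contact_force: [-0.1, 0.3, -1.5]
width: 59.0
grip_force: 30.0
t 9.45 p [ 605.1 -185.9  139.8] phi 1.57 tool shift [-203.1 -136.2   64.6] turn -0.0 w 59.0 gf 30.0
```

```bash

python3 -m jog '[[40,-40.6,-27,0,0],[40,-40.6,-27,0,0],[40,-40.6,-27,0,0],[40,-40.6,-27,0,0],[40,-40.6,-27,0,0],[40,0,0,0,0],[40,0,0,40,0],[40,0,0,0,0]]'
python3 - <<'E'
from m import *
to(469,-389,76,1.57)
for n in ("top","side"):
    c=imaging.read_camera(n);np.savez(n+"6.npz",**c)
    u,v=proj(c,[469,-389,60])[0].astype(int)
    cv2.imwrite(f"pics/s_{n}.png",cv2.resize(c["pixels"][v-60:v+60,u-60:u+60,::-1],(400,400),interpolation=cv2.INTER_CUBIC))
cv2.imwrite("pics/s6.png",np.hstack([cv2.imread(f"pics/s_{n}.png") for n in("top","side")]))
E
```

```text
time: 10.45
eef_pos: [466.0, -384.3, 92.1]
tcp_rot: [0.707, 0.707, 0.001, -0.005]
contact_force: [0.7, 0.0, -1.7]
width: 59.3
grip_force: 30.0
t 10.45 p [ 466.  -384.3   92.1] phi 1.57 tool shift [-4.9  3.1 16.1] turn 0.0 w 59.3 gf 30.0
```

View pics/s6.png

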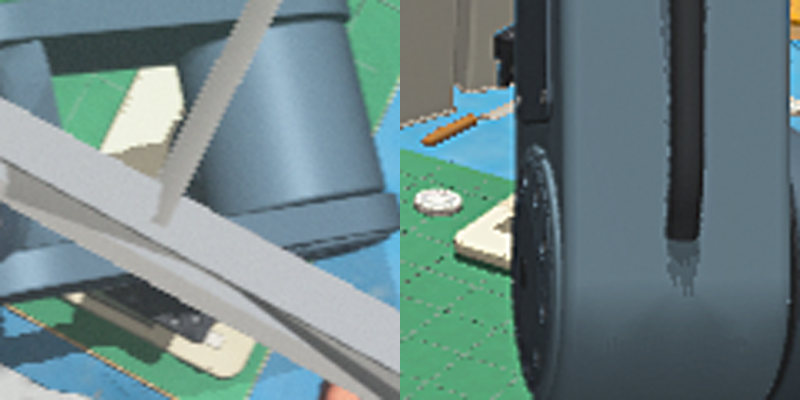

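Arm and bars hide the spot in both views, so I'll lower by feel from the measured pose.

```bash

python3 -m jog '[[40,-3,2,12,0],[40,0,0,2,0],[40,0,0,0,0]]'
python3 -m jog '[[40,0,0,2,0],[40,0,0,0,0]]'
```

```text
time: 10.92
eef_pos: [470.2, -390.7, 82.8]
tcp_rot: [0.707, 0.707, 0.0, -0.0]
contact_force: [-0.3, -0.0, -1.7]
width: 58.7
grip_force: 30.0
time: 11.18
eef_pos: [470.1, -390.8, 80.8]
tcp_rot: [0.707, 0.707, 0.0, 0.0]
contact_force: [0.6, 0.5, -1.1]
width: 59.0
grip_force: 30.0
```

```bash

python3 -m jog '[[40,0,0,2,0],[40,0,0,0,0]]'
python3 -m jog '[[40,0,0,1,0],[40,0,0,0,0]]'
```

```text
time: 11.42
eef_pos: [470.0, -390.7, 78.5]
tcp_rot: [0.707, 0.707, 0.0, -0.0]
contact_force: [0.7, 0.1, -1.4]
width: 59.2
grip_force: 30.0
time: 11.68
eef_pos: [470.0, -390.7, 77.6]
tcp_rot: [0.707, 0.707, 0.0, -0.0]
contact_force: [0.1, 0.1, -1.0]
width: 59.3
grip_force: 30.0
```

```bash

python3 -m jog '[[40,0,0,1,0],[60,0,0,0,0],[88,0,0,0,0],[88,0,0,0,0],[88,0,0,-40,0],[88,0,0,-50,0],[88,0,0,-30,0]]'
python3 -c "
from h import *
to(594,43,190,1.57)"
```

```text
time: 12.55
eef_pos: [470.8, -391.6, 199.7]
tcp_rot: [0.707, 0.707, -0.0, 0.002]
contact_force: [0.3, 0.2, -0.2]
width: 87.5
grip_force: 0.0
t 12.55 p [ 470.8 -391.6  199.7] phi 1.57 tool shift [434.8 122.8   8.8] turn -0.0 w 87.5 gf 0.0
```

```bash

python3 -m jog '[[88,54,15.3,0,0],[88,54,15.3,0,0],[88,54,15.3,0,0],[88,54,15.3,0,0],[88,54,15.3,0,0],[88,54,15.3,0,0],[88,54,15.3,0,0],[88,54,15.3,0,0]]'
python3 - <<'E'
from m import *
to(594,43,190,1.57)
c=imaging.read_camera("top");np.savez("top7.npz",**c);s=imaging.read_camera("side");np.savez("side7.npz",**s)
u,v=proj(c,[469,-389,60])[0].astype(int)
A=cv2.resize(c["pixels"][v-60:v+60,u-60:u+60,::-1],(400,400),interpolation=cv2.INTER_CUBIC)
u,v=proj(s,[638,50,60])[0].astype(int)
B=cv2.resize(s["pixels"][v-60:v+60,u-60:u+60,::-1],(400,400),interpolation=cv2.INTER_CUBIC)
cv2.imwrite("pics/j7.png",np.hstack([A,B]))
# tape ring by ellipse hull in both views (initial top, current side)
for n,f,roi in(("top","top0.npz",(222,148,270,194)),("side","side7.npz",(210,262,275,303))):
    k=np.load(f);P=cloud(k);h=cv2.cvtColor(k["pixels"],cv2.COLOR_RGB2HSV).astype(int)
    m=(h[...,0]>15)&(h[...,0]<45)&(h[...,1]>40)&(h[...,2]>150)&(P[...,2]<60)&(P[...,2]>(33 if n=="top" else 31))
    x0,y0,x1,y1=roi;v,u=np.nonzero(m[y0:y1,x0:x1]);W=ray(k,np.c_[u+x0,v+y0],35)
    hull=cv2.convexHull(W[:,:2].astype(np.float32))[:,0]
    from scipy.optimize import least_squares
    r=least_squares(lambda q:np.hypot(*(hull-q).T)-52.5,hull.mean(0),loss="soft_l1");print(n,len(W),r.x.round(1),np.abs(r.fun).mean().round(1),W[:,:2].min(0),W[:,:2].max(0))
# jar lid on scale, top
P=cloud(c);t=P[(P[...,2]>85)&(P[...,2]<120)&(abs(P[...,0]-469)<60)&(abs(P[...,1]+389)<60)]
print("jar",len(t),t.mean(0),t.min(0),t.max(0))
E
```

```text
time: 13.55
eef_pos: [593.3, 42.9, 197.1]
tcp_rot: [0.707, 0.707, 0.0, 0.0]
contact_force: [0.6, -1.0, -0.1]
width: 87.9
grip_force: 0.0
t 13.55 p [593.3  42.9 197.1] phi 1.57 tool shift [0.1 0.7 7.1] turn -0.0 w 87.9 gf 0.0
top 485 [639.9  51.7] 1.3 [ 5.87950323e+02 -2.48834600e-01] [692.01364782  89.53241704]
side 438 [638.   57.4] 1.1 [586.81126636   4.74863662] [690.56871878 110.07347298]
jar 325 [ 478.74299346 -396.04255085   98.50865219] [ 461.29225642 -420.81110892   92.66012764] [ 499.25068389 -374.5572295   103.43772411]
```

View pics/j7.png

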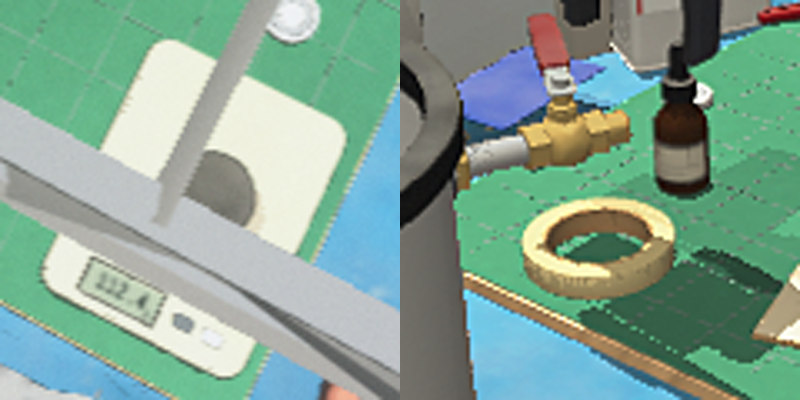

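The jar stands on the scale: the lid's far edge at x≈499 gives a centre of about (469,-391), with its top at z≈98. The ring in the side half is clear, with its centre at about (639,51). Pinching its near wall.

```bash

python3 -m jog '[[50,8,1.5,50,0],[50,0,0,50,0],[50,0,0,40,0],[50,0,0,25,0],[50,0,0,11,0],[50,0,0,0,0]]'
python3 -m jog '[[5,0,0,0,0],[5,0,0,0,0],[5,0,0,0,0],[5,0,0,0,0],[5,0,0,0,0]]'
```

```text
time: 14.4
eef_pos: [594.2, 48.6, 20.5]
tcp_rot: [0.708, 0.707, -0.0, -0.0]
contact_force: [-0.1, 0.4, -0.7]
width: 49.8
grip_force: 0.0
time: 15.02
eef_pos: [594.9, 49.1, 21.4]
tcp_rot: [0.707, 0.707, 0.0, 0.0]
contact_force: [-0.5, 0.5, 5.1]
width: 16.0
grip_force: 29.6
```

```bash

python3 -m jog '[[5,0,0,-30,0],[5,0,0,-60,0],[5,0,0,-60,0],[5,0,0,0,0]]'
python3 -m jog '[[5,-41.8,-29.2,0,0],[5,-41.8,-29.2,0,0],[5,-41.8,-29.2,0,0],[5,-41.8,-29.2,0,0],[5,-41.8,-29.2,0,0],[5,-41.8,-29.2,0,0],[5,0,0,50,0],[5,0,0,45,0]]'
python3 -m jog '[[5,0,0,30,0],[5,0,0,10,0],[5,0,0,0,0]]'
python3 - <<'E'
from m import *
to(419.5,-202,22,1.57)
s=imaging.read_camera("side");np.savez("side8.npz",**s);P=cloud(s)
u,v=proj(s,[463,-200,40])[0].astype(int)
cv2.imwrite("pics/t8.png",cv2.resize(s["pixels"][v-50:v+50,u-60:u+60,::-1],(480,400),interpolation=cv2.INTER_CUBIC));print(u-60,v-50)
E
```

```text
time: 15.52
eef_pos: [597.9, 48.8, 176.5]
tcp_rot: [0.707, 0.707, 0.003, 0.004]
contact_force: [0.3, 0.5, -1.5]
width: 16.5
grip_force: 29.6
time: 16.52
eef_pos: [417.7, -201.8, 73.6]
tcp_rot: [0.708, 0.706, -0.0, -0.0]
contact_force: [0.9, -0.4, -0.1]
width: 16.3
grip_force: 29.6
time: 16.9
eef_pos: [418.4, -201.0, 35.0]
tcp_rot: [0.707, 0.707, -0.0, -0.001]
contact_force: [0.1, -0.1, -1.0]
width: 15.9
grip_force: 29.6
t 16.9 p [ 418.4 -201.    35. ] phi 1.57 tool shift [-1.   1.1 13. ] turn -0.0 w 15.9 gf 29.6
304 206
```

View pics/t8.png

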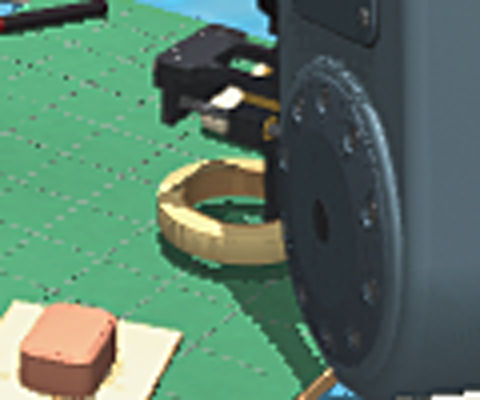

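The ring hangs level about 14 mm above the mat, with its left edge at crop (158,205). Lowering, releasing and lifting.

```bash

python3 -m jog '[[5,-1,1,9,0],[5,0,0,3,0],[5,0,0,1,0],[30,0,0,0,0],[40,0,0,0,0],[40,0,0,0,0],[40,0,0,-40,0],[60,0,0,-60,0]]'
python3 -m jog '[[88,0,0,-60,0],[88,0,0,-30,0]]'
python3 -c "
from h import *
to(657,-70,215,1.57)"
```

```text
time: 17.95
eef_pos: [418.6, -201.6, 122.3]
tcp_rot: [0.708, 0.707, -0.0, -0.002]
contact_force: [1.4, -1.1, 0.4]
width: 47.9
grip_force: 0.0
time: 18.2
eef_pos: [421.1, -203.4, 216.6]
tcp_rot: [0.707, 0.707, 0.0, 0.003]
contact_force: [-0.2, 0.1, 0.0]
width: 68.0
grip_force: 0.0
t 18.2 p [ 421.1 -203.4  216.6] phi 1.57 tool shift [133.6 235.8   2.1] turn -0.0 w 68.0 gf 0.0
```

```bash

python3 -m jog '[[88,27,48,0,0],[88,27,48,0,0],[88,27,48,0,0],[88,27,48,0,0],[88,27,48,0,0],[88,0,0,0,0]]'
python3 - <<'E'
from m import *
from scipy.optimize import least_squares
to(662,-67,94,1.57)
s=imaging.read_camera("side");c=imaging.read_camera("top");np.savez("side9.npz",**s);np.savez("top9.npz",**c)
for n,k in(("top",c),("side",s)):
    P=cloud(k);h=cv2.cvtColor(k["pixels"],cv2.COLOR_RGB2HSV).astype(int)
    m=(h[...,0]>15)&(h[...,0]<45)&(h[...,1]>40)&(h[...,2]>130)&(P[...,2]<60)&(P[...,2]>30)&(np.hypot(P[...,0]-463,P[...,1]+200)<80)
    v,u=np.nonzero(m);W=ray(k,np.c_[u,v],35)
    hull=cv2.convexHull(W[:,:2].astype(np.float32))[:,0]
    r=least_squares(lambda q:np.hypot(*(hull-q).T)-52.5,hull.mean(0),loss="soft_l1");print(n,len(W),r.x.round(1),np.abs(r.fun).mean().round(1),W[:,:2].min(0).round(),W[:,:2].max(0).round())
P=cloud(s)
for z0,z1,nm in((112,134,"bulb"),(92,106,"collar"),(20,70,"body")):
    m=(P[...,2]>z0)&(P[...,2]<z1)&(np.hypot(P[...,0]-662,P[...,1]+65)<30);v,u=np.nonzero(m);print(nm,len(u),P[m].mean(0).round(1),"u",u.min(),u.max(),"v",v.min(),v.max())
p,M,o=pose();print(proj(s,[p-44*M[:,1],p,p+44*M[:,1]]).round(1).tolist())
print("axis proj",proj(s,[[662,-67,134],[662,-67,90],[662,-67,16]]).round(1).tolist())
u,v=proj(s,[662,-67,130])[0].astype(int)
cv2.imwrite("pics/k9.png",cv2.resize(s["pixels"][v-60:v+60,u-60:u+60,::-1],(480,480),interpolation=cv2.INTER_CUBIC));print(u-60,v-60)
E
```

```text
time: 18.95
eef_pos: [661.9, -65.5, 211.3]
tcp_rot: [0.706, 0.708, 0.0, -0.001]
contact_force: [-0.8, -1.0, -0.4]
width: 88.2
grip_force: 0.0
t 18.95 p [661.9 -65.5 211.3] phi 1.573 tool shift [ -1.6   0.2 117.3] turn 0.003 w 88.2 gf 0.0
top 347 [ 462.9 -201.5] 1.2 [ 471. -253.] [ 516. -151.]
side 376 [ 460.9 -193.5] 1.0 [ 409. -246.] [ 513. -142.]
bulb 49 [661.8 -58.7 122.4] u 263 268 v 221 230
collar 64 [659.4 -56.2  99.4] u 261 271 v 231 238
body 292 [653.9 -50.3  45.4] u 259 275 v 244 266
[[281.7, 194.7], [267.2, 190.4], [253.2, 186.3]]
axis proj [[267.5, 220.2], [268.1, 236.4], [269.2, 262.4]]
207 161
```

View pics/k9.png

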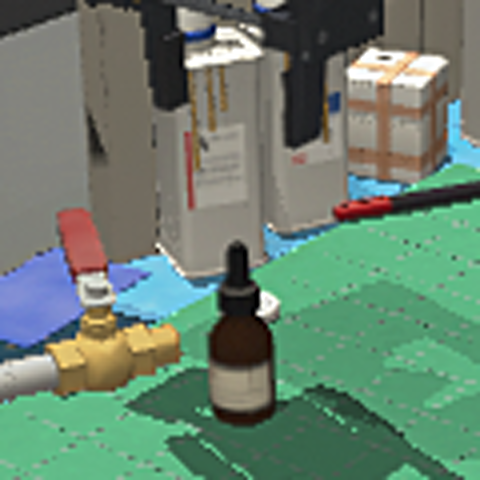

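The bottle's axis is at crop x≈236 and the finger midpoint at ≈235, so the hand is directly over it. The tape lies at about (463,-202). Descending to grip the collar.

```bash

python3 -m jog '[[70,-1,0,50,0],[70,0,0,45,0],[70,0,0,23,0],[70,0,0,0,0],[10,0,0,0,0],[10,0,0,0,0],[10,0,0,0,0],[10,0,0,0,0]]'
python3 -m jog '[[10,0,0,0,0],[10,0,0,0,0]]'
```

```text
time: 20.05
eef_pos: [660.4, -68.8, 95.4]
tcp_rot: [0.707, 0.707, 0.0, 0.0]
contact_force: [-0.2, -0.1, 0.4]
width: 31.8
grip_force: 0.0
time: 20.3
eef_pos: [660.4, -68.8, 95.0]
tcp_rot: [0.707, 0.707, 0.0, 0.0]
contact_force: [1.4, 0.6, 1.4]
width: 23.4
grip_force: 30.0
```

```bash

python3 -m jog '[[10,0,0,-40,0],[10,0,0,-50,0],[10,-26.6,-39.5,0,0],[10,-26.6,-39.5,0,0],[10,-26.6,-39.5,0,0],[10,-26.6,-39.5,0,0],[10,-26.6,-39.5,0,0],[10,0,0,0,0]]'
python3 -m jog '[[10,0,0,45,0],[10,0,0,0,0],[10,0,0,0,0]]'
python3 - <<'E'
from m import *
to(463.5,-202,95,1.57)
s=imaging.read_camera("side");np.savez("side10.npz",**s)
u,v=proj(s,[463,-200,70])[0].astype(int)
A=cv2.resize(s["pixels"][v-50:v+50,u-50:u+50,::-1],(400,400),interpolation=cv2.INTER_CUBIC)
c=imaging.read_camera("top");u,v=proj(c,[463,-200,70])[0].astype(int)
B=cv2.resize(c["pixels"][v-50:v+50,u-50:u+50,::-1],(400,400),interpolation=cv2.INTER_CUBIC)
cv2.imwrite("pics/t10.png",np.hstack([A,B]))
E
```

```text
time: 21.3
eef_pos: [460.1, -202.7, 184.3]
tcp_rot: [0.709, 0.706, -0.0, -0.001]
contact_force: [1.0, 0.5, -2.1]
width: 23.1
grip_force: 30.0
time: 21.68
eef_pos: [463.1, -201.4, 140.4]
tcp_rot: [0.707, 0.707, 0.0, 0.0]
contact_force: [0.9, 0.3, -0.1]
width: 23.3
grip_force: 30.0
t 21.68 p [ 463.1 -201.4  140.4] phi 1.571 tool shift [-0.6  0.4 45.4] turn 0.001 w 23.3 gf 30.0
```

View pics/t10.png

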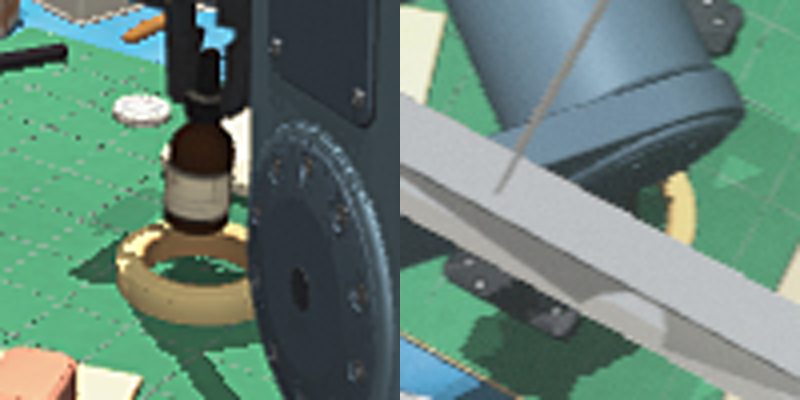

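The bottle hangs upright, with its axis at crop x≈200 against the ring centre at ≈195. Lowering into the hole.

```bash

python3 -m jog '[[10,0,0,25,0],[10,0,0,14,0],[10,0,0,0,0],[10,0,0,0,0]]'
python3 -m jog '[[10,0,0,3,0],[10,0,0,0,0],[10,0,0,2,0],[10,0,0,0,0]]'
```

```text
time: 22.28
eef_pos: [463.0, -201.9, 101.5]
tcp_rot: [0.707, 0.707, 0.0, 0.001]
contact_force: [0.1, 0.5, -1.5]
width: 23.3
grip_force: 30.0
time: 22.78
eef_pos: [462.4, -201.5, 95.6]
tcp_rot: [0.707, 0.707, 0.0, -0.0]
contact_force: [0.1, -0.1, -1.2]
width: 23.1
grip_force: 29.9
```

```bash

python3 -m jog '[[10,0,0,0.5,0],[35,0,0,0,0],[60,0,0,0,0],[60,0,0,0,0],[60,0,0,-40,0],[60,0,0,-60,0],[60,0,0,-60,0]]'
python3 -m jog '[[60,-20,30,-20,0],[60,-40,40,0,0],[60,-40,40,0,0],[60,-40,40,0,0],[60,0,0,0,0],[60,0,0,0,0]]'
python3 - <<'E'
from m import *
s=imaging.read_camera("side");c=imaging.read_camera("top");np.savez("side11.npz",**s);np.savez("top11.npz",**c)
u,v=proj(s,[463,-180,50])[0].astype(int);A=cv2.resize(s["pixels"][v-70:v+70,u-70:u+70,::-1],(400,400),interpolation=cv2.INTER_CUBIC)
u,v=proj(c,[463,-200,30])[0].astype(int);B=cv2.resize(c["pixels"][v-90:v+90,u-90:u+90,::-1],(400,400),interpolation=cv2.INTER_CUBIC)
cv2.imwrite("pics/e11.png",np.hstack([A,B]))
for n,k in(("top",c),("side",s)):
    P=cloud(k)
    for nm,x,y,z0,z1 in(("jar",469,-390,88,112),("bulb",463,-200,112,150),("bottle body",463,-200,50,75)):
        q=P[(P[...,2]>z0)&(P[...,2]<z1)&(np.hypot(P[...,0]-x,P[...,1]-y)<60)]
        if len(q):print(n,nm,len(q),q.mean(0).round(),q.min(0).round(),q.max(0).round())
E
```

```text
time: 23.65
eef_pos: [462.1, -201.3, 256.8]
tcp_rot: [0.707, 0.707, -0.0, -0.0]
contact_force: [1.0, -0.3, -0.3]
width: 60.1
grip_force: 0.0
time: 24.4
eef_pos: [611.9, -341.3, 274.4]
tcp_rot: [0.707, 0.707, -0.0, -0.001]
contact_force: [0.2, -0.1, 0.2]
width: 60.2
grip_force: 0.0
top jar 324 [ 479. -396.   99.] [ 461. -421.   93.] [ 499. -375.  104.]
top bulb 42 [ 464. -199.  128.] [ 459. -205.  112.] [ 472. -192.  137.]
top bottle body 21 [ 475. -206.   70.] [ 466. -218.   52.] [ 486. -179.   75.]
side bulb 46 [ 464. -191.  122.] [ 459. -198.  112.] [ 472. -186.  133.]
side bottle body 165 [ 459. -182.   63.] [ 443. -204.   50.] [ 484. -171.   75.]
```

View pics/e11.png

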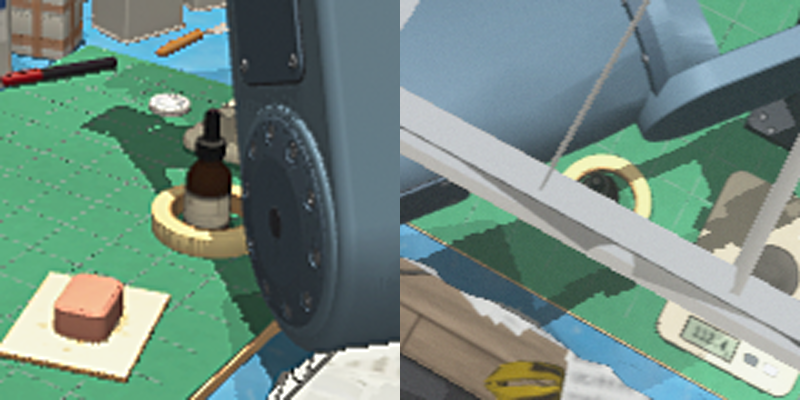

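The side half shows the bottle upright in the ring at (208,190) and the mould flat mid-board at (88,308). The top half shows the jar on the scale at about (770,270). Handing in.

```bash
python3 -c "
from plant import ticket
print(ticket.finish_job())"
```

```text
the job is handed in; nothing more can be done
None
```

I handed the job in at about 24 s. The last pictures show the mould centred and parallel on the board, the jar in the middle of the scale, the tape flat midway between them and the bottle upright in its hole; the hand-in call gave no verdict.

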